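Swing the walnut swivel tray round to its brass stud

TASK

Two slim swivel trays lie on the console, each turning on a pin through one end. Push the dark walnut tray round on its pin until its free end points straight at the brass stud that marks its place, and leave the tray lying flat and still there. Do not move the blue tray.

Things in the scene. Friction and masses are not known exactly. Their poses are not given: they have to be found in the camera images.
- walnut_tray: Dark walnut tray flat on the console, loose, 0.25 kg, 200 x 64 mm, rim 16 mm high all round. A fixed capped brass pin (top 16.5 mm high) through a hole near one end holds it; it swings about the pin, sliding on the console, and stays where left. Origin: hole centre, on the underside. x runs along the tray to its free end, y across (long sides at +-32 mm), z up.
- walnut_tip (a point): Middle of the walnut tray's free end, 178 mm from the pin's centre and 8 mm above the console, moving with the tray. At the start it stands 45 to 75 degrees anticlockwise, seen from above, of the line from the pin to the brass stud.
- walnut_stud (a point): Small fixed brass stud, a dome 26 mm across and 9 mm high, 205 mm from the walnut tray's pin, so 27 mm beyond the tray's free end when the tray points at it (they do not touch). The point: its centre, 5 mm above the console. Its x axis points from the pin through the stud, z up.
- blue_tip (a point): Middle of the free end of the blue painted tray, which is the same in shape, on a dark steel pin with a dark steel stud of its own; 8 mm above the console. To be left where it is.
Mind the look-alikes: they are no part of the job. What is shaped like the walnut_tray but red is not meant.

How it is judged (in metres and radians):
At the end, for the whole second after the job is handed in: The walnut tray's free end is within 33 mm, to either side, of the line from its pin through the brass stud (about 10 degrees) and on the stud's side of the pin; the tray lies flat (within 0.1 rad) and still (y of walnut_tip in the frame of walnut_stud between -0.033 and 0.033 m and x of walnut_tip in the frame of walnut_stud above -0.06 m and angle between walnut_tray's own z axis and vertical below 0.1 rad and linear speed of walnut_tray below 0.02 m/s and angular speed of walnut_tray below 0.1 rad/s); the robot touches nothing.
It fails at once if the blue tray's free end is moved more than 15 mm (distance of blue_tip from where it was at the start of the episode above 0.015 m).
It also fails if it takes over 35 s, if anything falls off the work surface, if the arm or the gripper's body presses on something with over 40 N, if the wrist force passes 120 N, or if a joint passes its speed limit or range.

ROBOT

A 6-joint arm with a two-finger parallel gripper is mounted at the origin on the work surface. World frame = base frame: x ahead of the robot, y to its left, z up, the work surface at z = 0. Lengths are in mm, angles in degrees, forces in N, time in s.
With the tool pointing down it reaches from about 300 to 825 mm from the base axis. Payload 5.4 kg.
Tool frame: the origin (TCP) lies on the front face of the gripper's body, between the roots of the fingers; the fingertips stand 88 mm ahead of it and the grasp point (between the pads) lies 69 mm ahead of it; z points along the fingers, y is the line along which they close (so a half turn about z gives the same grasp; the last joint's range is limited). The gripper opens to 92 mm and grips with 3 to 60 N. Pads are 20 mm wide; open, the fingers measure 128 mm over their backs; the gripper's body (75 mm by 189 mm) begins 69 mm behind the grasp point.
Start: joints at [51.331, 9.076, 91.501, -0, 79.423, -12.038], TCP at [257.747, 513.978, 302.701] pointing down, gripper open.
Joint ranges: [-166.64, 166.64], [-54.1, 131.32], [10.49, 154.53], [-73.88, 253.88], [9.74, 151.15], [-171.62, 171.62]. Speed limits (degrees/s): [147.25, 147.25, 180, 180, 180, 180].

INTERFACE

Orientations are given as a 3x3 rotation matrix whose columns are the frame's x, y, z axes.
In Python, from cell import arm gives the robot as it stands.
- The arm moves only by the tool play_rows, never from a script. Its argument "rows" is one flat list of numbers, 5 for each row, row after row: the opening in per cent of the stroke, from 0 (shut) to 100 (fully open), then the shift along the tool's x, y, z in mm, then the turn about the tool's z in rad. A call has 1 to 20 rows; each row shifts and turns the commanded pose from where the row before left it, along the tool's axes as they then stand; what a row does not reach is not made up. A row lasts 1/12 s, in which the tool goes at most 41.7 mm and 7.16 degrees, less where a joint would pass 70% of its speed; a pose out of reach is approached as far as the arm can. A call is refused whole if a number of a shift passes 41.7 or a number of a turn 0.125, either way. A call with a gripper value outside its range is refused whole. The fingers move at their own pace and stop on an object; "squeeze" is the grip in N (left out, the last holds). Time passes only in rows, so rows that do not move let the fingers close. It gives the time, the measured TCP pose, the force, the opening and the grip force at its end, in the units of the state.
- arm.read_state(): the state, without advancing time (a new reading comes with each control period).
- arm.grab_frame(name): name is "scene" or "top"; returns a dict with "frame" (480x640x3 uint8, red, green, blue), "mtx" (3x3 intrinsics, pixels), "D" ([k1, k2, p1, p2, k3] as OpenCV has them; the pictures are not rectified), "rvec" (rotation vector, rad) and "tvec" (3), from world to camera coordinates, as OpenCV has them. Camera axes: x right, y down, z forward; pixel columns grow to the right and rows downward; lengths in mm; the calibration is good to about 2 mm. A picture is of the moment at which its call begins. There is no depth.
- arm.finish_job(): hands the job in; it is judged then, once.
The state is a dict: "t": time; "q": joint angles; "joint_velocities": joint speeds; "effort": joint torques, N m; "eef_pos": TCP position; "tcp_rot": TCP orientation; "force": force on the tool from outside, world axes, zero at the start; "ft_torque": the same for the moment, N m; "opening": finger opening in mm; "grip_force": force on a finger pad.
Only numpy, scipy, OpenCV 4.12 (cv2) and the standard library are available. Lean on these libraries where they do the work, as an engineer would, in place of code of your own. Each camera call takes 0.05 s, during which the arm holds its last target. There are 200 camera calls.

## Working session

There is one attempt and no reset: what is moved stays moved. The work goes in short steps, Python scripts to look and compute and a tool call to move; the robot and the scene stay as the last step left them, time stands still between calls to the robot, and variables do not carry over. Pictures are saved under pics/ and viewed, at most 10 in all, crops included, and the job is handed in when it is done.

Besides the shell and the picture viewer there is one more tool, called after "Call:" by a JSON object that holds its "name" and its "arguments". play_rows: Moves the arm, as the interface text tells. Its arguments: {"type":"object","properties":{"rows":{"type":"array"},"squeeze":{"type":"number"}},"required":["rows"]}

```bash
mkdir -p pics
cat > h.py <<'E'
import numpy as np, cv2
from cell import arm
def grab(n,f):
    d=arm.grab_frame(n); cv2.imwrite(f,cv2.cvtColor(d["frame"],cv2.COLOR_RGB2BGR)); return d
def w(d,uv,z):
    p=cv2.undistortPoints(np.array([[uv]],float),d["mtx"],np.array(d["D"]))[0,0]
    R=cv2.Rodrigues(np.array(d["rvec"],float))[0]; c=-R.T@np.array(d["tvec"],float).ravel()
    r=R.T@np.array([*p,1]); return c+r*(z-c[2])/r[2]
E
python3 - <<'E'
from h import *
import pickle
D={n:grab(n,f'pics/{n}0.png') for n in("top","scene")}
pickle.dump(D,open('d.pkl','wb'))
s=arm.read_state();print(s["t"],s["eef_pos"],s["tcp_rot"])
E
```

```text
0.1 [257.49136996 513.6729579  301.85980266] [[-8.93918558e-01  4.48228313e-01 -9.95786739e-04]
 [ 4.48229303e-01  8.93917718e-01 -1.26706155e-03]
 [ 3.22218550e-04 -1.57899063e-03 -9.99998701e-01]]
```

View pics/top0.png

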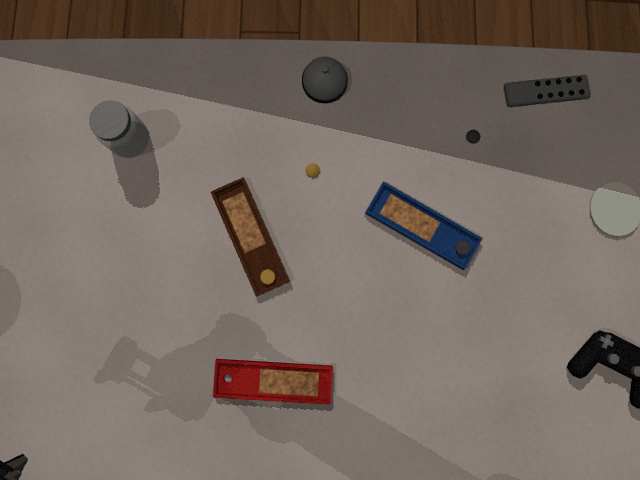

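View pics/scene0.png

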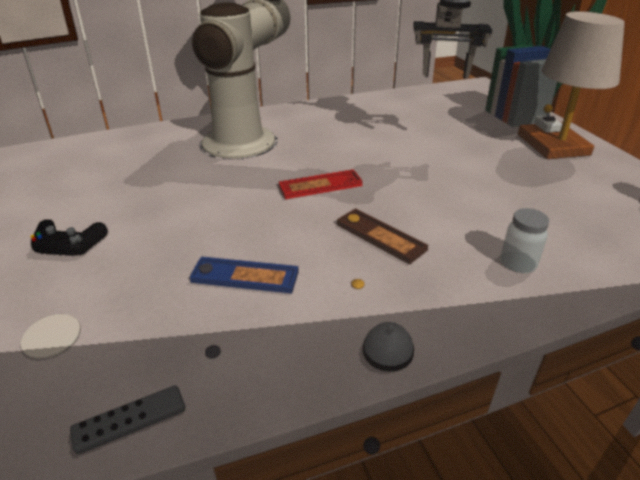

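The top view shows four things that could be confused:
- Walnut tray: pin at (267,277), free end at about (229,186).
- Blue tray: pin at (463,247), free end at about (376,200).
- Red look-alike: (273,382).
- Studs: brass at (313,170), dark steel at (473,136).

I choose the walnut tray and the brass stud. I'll check that in a crop and measure.

Run:
```python
from h import *
import pickle
D=pickle.load(open('d.pkl','rb'));d=D["top"]
im=cv2.imread('pics/top0.png')[150:310,190:390];cv2.imwrite('pics/c0.png',cv2.resize(im,None,fx=3.7,fy=3.7,interpolation=cv2.INTER_CUBIC))
P={}
for n,uv,z in[("pin",(267.5,277),16.5),("tip",(229,186),16),("stud",(313,170),5),("c1",(212,192),16),("c2",(243,180),16),("c3",(288,284),16),("c4",(258,297),16),("bpin",(463,247),16.5),("btip",(376,199),16),("b1",(384,184),16),("b2",(366,212),16),("jar",(127,155),0),("dome",(325,80),0)]:
    P[n]=w(d,uv,z);print(n,P[n].round(0))
print("scene", w(D["scene"],(354,217),16.5).round(), w(D["scene"],(359,284),5).round())
a=P["stud"]-P["pin"];b=P["tip"]-P["pin"];print(np.hypot(*a[:2]),np.hypot(*b[:2]),[np.degrees(np.arctan2(v[1],v[0])) for v in(a,b)])
```

```text
pin [507. 151.  16.]
tip [665. 223.  16.]
stud [699.  77.   5.]
c1 [654. 253.  16.]
c2 [676. 199.  16.]
c3 [496. 115.  16.]
c4 [472. 166.  16.]
bpin [ 565. -187.   16.]
btip [647. -35.  16.]
b1 [674. -49.  16.]
b2 [623. -17.  16.]
jar [722. 414.   0.]
dome [869.  58.   0.]
scene [512. 152.  16.] [707.  79.   5.]
205.81424061632825 173.7697523190645 [np.float64(-21.149685130143066), np.float64(24.600963242092078)]
```

View pics/c0.png

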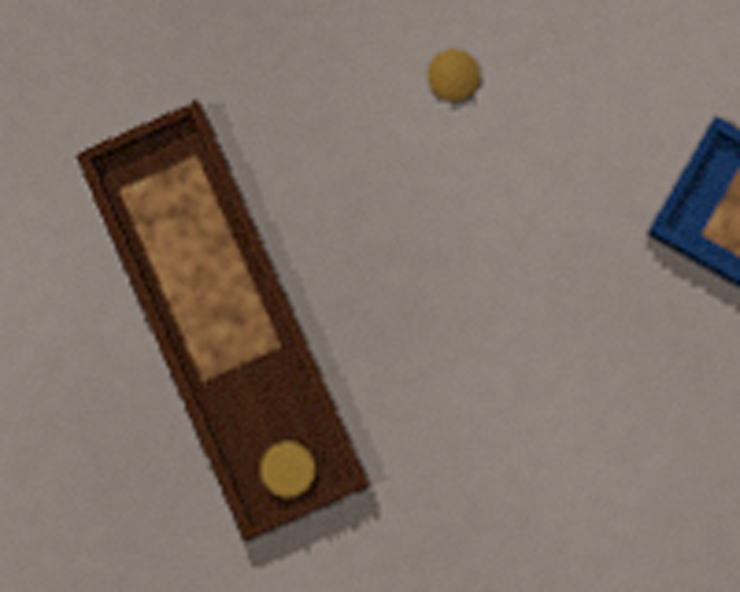

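The crop confirms the choice: walnut tray with a brass-capped pin, and the brass stud at the upper right. The pin is at (507,151), the tray points at about 25°, the stud at -21° and 206 mm, so I need about 46° clockwise. I'll push the left long side with closed fingers, 140 mm out from the pin.

Call:
{"name": "play_rows", "arguments": {"rows": [0, -25.5, -3.3, 5, 0, 0, -25.5, -3.3, 5, 0, 0, -25.5, -3.3, 5, 0, 0, -25.5, -3.3, 5, 0, 0, -25.5, -3.3, 5, 0, 0, -25.5, -3.3, 5, 0, 0, -25.5, -3.3, 5, 0, 0, -25.5, -3.3, 5, 0, 0, -25.5, -3.3, 5, 0, 0, -25.5, -3.3, 5, 0, 0, -25.5, -3.3, 5, 0, 0, -25.5, -3.3, 5, 0, 0, -25.5, -3.3, 5, 0, 0, -25.5, -3.3, 5, 0, 0, -25.5, -3.3, 5, 0, 0, -25.5, -3.3, 5, 0]}}

```text
t: 1.43
eef_pos: [599.4, 283.0, 221.8]
tcp_rot: [[-0.894, 0.448, -0.001], [0.448, 0.894, -0.0], [0.001, -0.001, -1.0]]
force: [-0.4, -0.0, -0.4]
opening: -0.1
grip_force: 0.0
```

Call:
{"name": "play_rows", "arguments": {"rows": [0, 0, 0, 0, -0.1, 0, 0, 0, 0, -0.1, 0, 0, 0, 0, -0.1, 0, 0, 0, 0, -0.1, 0, 0, 0, 0, -0.1, 0, 0, 0, 0, -0.1, 0, 0, 0, 0, -0.1, 0, 0, 0, 0, -0.1, 0, 0, 0, 0, -0.1, 0, 0, 0, 0, 0, 0, 0, 0, 0, 0]}}

```text
t: 2.35
eef_pos: [598.6, 283.8, 222.2]
tcp_rot: [[-0.908, -0.419, -0.001], [-0.419, 0.908, -0.0], [0.001, 0.0, -1.0]]
force: [-0.5, 0.1, -0.5]
opening: 0.4
grip_force: 0.0
```

Run:
```python
from h import *
s=arm.read_state();R=np.array(s["tcp_rot"]);print(s["t"],s["eef_pos"],s["opening"],s["force"],R.round(3))
print(R.T@(np.array([600,282,95])-s["eef_pos"]))
```

```text
2.35 [598.56526781 283.84027055 222.20697857] 0.35327876201031644 [-0.45755107  0.0781113  -0.54137252] [[-0.908 -0.419 -0.001]
 [-0.419  0.908 -0.   ]
 [ 0.001  0.    -1.   ]]
[ -0.64469074  -2.29671275 127.20601375]
```

Down 127 mm, then in to about 3 mm short of contact (s≈53).

Call:
{"name": "play_rows", "arguments": {"rows": [0, 0, 0, 14, 0, 0, 0, 0, 14, 0, 0, 0, 0, 14, 0, 0, 0, 0, 14, 0, 0, 0, 0, 14, 0, 0, 0, 0, 14, 0, 0, 0, 0, 14, 0, 0, 0, 0, 12, 0, 0, 0, 0, 10, 0, 0, 0, 0, 7, 0, 0, 0, 0, 0, 0, 0, 0, -8, 0, 0, 0, 0, -8, 0, 0, 0, 0, -8, 0, 0, 0, 0, -5, 0, 0, 0, 0, 0, 0, 0]}}

```text
t: 3.68
eef_pos: [612.2, 256.2, 96.5]
tcp_rot: [[-0.908, -0.42, 0.001], [-0.42, 0.908, -0.0], [-0.001, -0.001, -1.0]]
force: [-0.9, -0.4, 0.3]
opening: 0.6
grip_force: 0.0
```

Call:
{"name": "play_rows", "arguments": {"rows": [0, -1.0, -2.8, 0, 0.02, 0, -1.5, -4.2, 0, 0.03, 0, -2, -5.6, 0, 0.04, 0, -2, -5.6, 0, 0.04, 0, -2, -5.6, 0, 0.04, 0, -2, -5.6, 0, 0.04, 0, -2, -5.6, 0, 0.04, 0, -2, -5.6, 0, 0.04, 0, -2, -5.6, 0, 0.04, 0, -2, -5.6, 0, 0.04, 0, -2, -5.6, 0, 0.04, 0, -1.5, -4.2, 0, 0.03, 0, -1.0, -2.8, 0, 0.02, 0, 0, 0, 0, 0, 0, 0, 0, 0, 0]}}

```text
t: 4.93
eef_pos: [647.4, 200.3, 95.7]
tcp_rot: [[-1.0, 0.025, -0.0], [0.025, 1.0, -0.0], [0.0, -0.0, -1.0]]
force: [-0.1, 0.2, 0.4]
opening: 0.3
grip_force: 0.0
```

Run:
```python
from h import *
import pickle
d=grab("top","pics/top1.png");pickle.dump(d,open('d1.pkl','wb'))
s=arm.read_state();R=np.array(s["tcp_rot"]);print(s["t"],s["eef_pos"],s["force"])
im=cv2.imread('pics/top1.png')[100:310,150:430];cv2.imwrite('pics/c1.png',cv2.resize(im,None,fx=2.8,fy=2.8,interpolation=cv2.INTER_CUBIC))
```

```text
4.9833 [647.29359114 200.48250104  95.6353301 ] [ 0.0641258  -0.03373323  0.08019325]
```

View pics/c1.png

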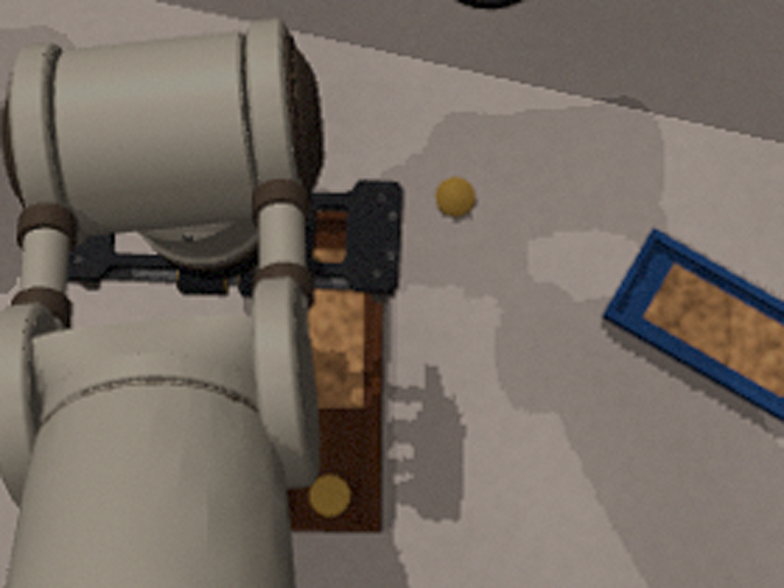

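The crop shows the tray now along the image vertical (pin at crop (330,495), right edge at x≈382), following the tool. The blue tray is untouched. About 0.36 rad remains.

Call:
{"name": "play_rows", "arguments": {"rows": [0, -1.0, -2.8, 0, 0.02, 0, -1.5, -4.2, 0, 0.03, 0, -2, -5.6, 0, 0.04, 0, -2, -5.6, 0, 0.04, 0, -2, -5.6, 0, 0.04, 0, -2, -5.6, 0, 0.04, 0, -2, -5.6, 0, 0.04, 0, -1.5, -4.2, 0, 0.03, 0, -1.5, -4.2, 0, 0.03, 0, -1.0, -2.8, 0, 0.02, 0, -1.0, -2.8, 0, 0.02, 0, -0.5, -1.4, 0, 0.01, 0, 0, 0, 0, 0, 0, 0, 0, 0, 0]}}

```text
t: 6.15
eef_pos: [655.6, 147.8, 95.7]
tcp_rot: [[-0.927, 0.375, -0.0], [0.375, 0.927, -0.0], [0.0, -0.0, -1.0]]
force: [-0.6, -0.4, 0.2]
opening: 0.4
grip_force: 0.0
```

Call:
{"name": "play_rows", "arguments": {"rows": [0, 0, 6, 0, 0, 0, 0, 10, 0, 0, 0, 0, 15, 0, 0, 0, 0, 15, 0, 0, 0, 0, 20, -10, 0, 0, 0, 20, -20, 0, 0, 0, 25, -25, 0, 0, 0, 25, -25, 0, 0, 0, 25, -25, 0, 0, 0, 25, -25, 0, 0, 0, 25, -20, 0, 0, 0, 25, 0, 0, 0, 0, 20, 0, 0, 0, 0, 10, 0, 0, 0, 0, 0, 0, 0, 0, 0, 0, 0, 0]}}

```text
t: 7.48
eef_pos: [755.0, 395.5, 244.7]
tcp_rot: [[-0.927, 0.374, -0.001], [0.374, 0.927, -0.0], [0.0, -0.001, -1.0]]
force: [-0.1, 0.7, -0.5]
opening: 0.5
grip_force: 0.0
```

Run:
```python
from h import *
import pickle
d=grab("top","pics/top2.png");pickle.dump(d,open('d2.pkl','wb'))
im=cv2.imread('pics/top2.png')[100:310,210:490];cv2.imwrite('pics/c2.png',cv2.resize(im,None,fx=2.8,fy=2.8,interpolation=cv2.INTER_CUBIC))
```

```text
(no output)
```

View pics/c2.png

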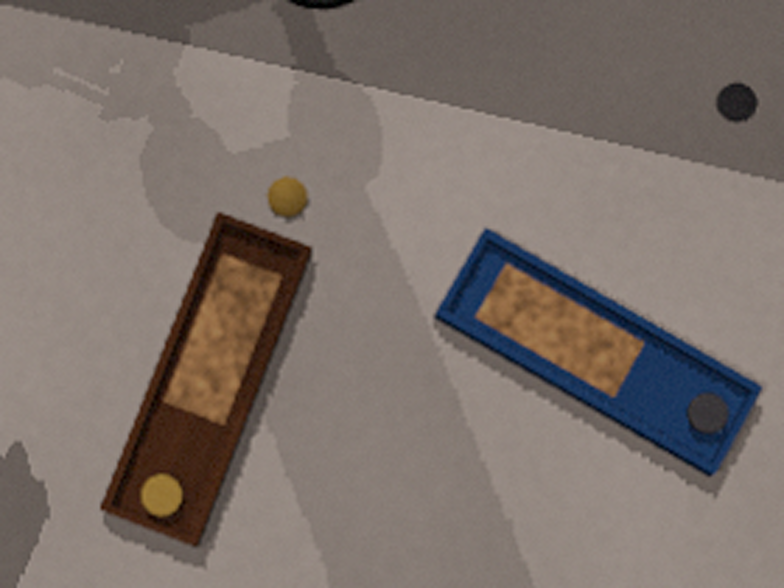

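The crop shows the pin at (161,495), the tip at (265,231) and the stud at (287,196). The tray points within about 2° of the stud, blue is where it was, and the arm is clear, so I'm handing in.

```bash
python3 -c "
from cell import arm
print(arm.read_state()['force']);print(arm.finish_job())"
```

```text
[0.57558964 0.20463305 0.00469784]
the job is handed in; nothing more can be done
None
```

I pushed the walnut tray round until it pointed within about 2° of the brass stud in the last top picture, left the blue tray where it was, and handed the job in at about 7.5 s with the arm clear (no verdict was returned).

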